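Lay a release sheet between two veneered panels for pressing

TASK

Make up the pressing stack on the press board: lay the long grey release sheet flat on the inlaid panel that is already there so that it covers that panel completely, then lay the other full-length inlaid panel, face up, on the sheet, squarely above the first panel and wholly on the sheet. Set both down rather than dropping them, do not push the first panel out of its place, and leave the short offcuts and everything else on the bench alone.

Things in the scene. Friction and masses are not known exactly. Their poses are not given: they have to be found in the camera images.
- press_board: plywood press board, fixed to the bench, 210 x 120 x 20 thick, with a 3 high, 12 wide aluminium strip across each end. Origin: centre of its underside, on the bench top; x along its length, z up. The lower panel lies loose on its top.
- lower_panel: lower panel: wooden panel 130 x 44 x 18 thick, dark banding and lozenges inlaid in its top face, lying loose and flat on the press board. Origin: centre of its underside; x along the 130 length, y across the 44 width, z up out of the inlaid face. About 85 g.
- release_sheet: long release sheet: stiff grey plastic sheet 152 x 66 x 6 thick, lying loose and flat on the sticker rest, 20 above the bench. Origin: centre of its underside; x along the 152 length, y across the 66 width, z up. About 60 g. Its long edges overhang the rest by about 12 a side, so fingertips can reach below it.
- sticker_rest: small wooden rest fixed to the bench: a 130 x 30 x 8 strip with two cross blocks 16 x 42 (42 across the width) on it, top 20 above the bench. Origin: centre of its underside, x along its length. The long release sheet lies on it.
- next_panel: next panel: the other full-length wooden panel, 130 x 44 x 18 thick, same inlaid face, lying loose and flat on the bench. Origin: centre of its underside; x along the 130 length, y across the 44 width, z up out of the inlaid face. About 85 g.
- lower_panel_c0 (a point): the +x +y corner of the lower panel's top face (65 and 22 from its centre line, 18 above its origin)
- lower_panel_c1 (a point): the +x -y corner of the lower panel's top face (65 and 22 from its centre line, 18 above its origin)
- lower_panel_c2 (a point): the -x -y corner of the lower panel's top face (65 and 22 from its centre line, 18 above its origin)
- lower_panel_c3 (a point): the -x +y corner of the lower panel's top face (65 and 22 from its centre line, 18 above its origin)
- next_panel_c0 (a point): the +x +y corner of the next panel's underside (65 and 22 from its origin, level with it)
- next_panel_c1 (a point): the +x -y corner of the next panel's underside (65 and 22 from its origin, level with it)
- next_panel_c2 (a point): the -x -y corner of the next panel's underside (65 and 22 from its origin, level with it)
- next_panel_c3 (a point): the -x +y corner of the next panel's underside (65 and 22 from its origin, level with it)
- short_panel: bystander: short wooden offcut panel 78 x 44 x 18 with the same inlaid face, flat on the bench near the robot; not needed. Origin: centre of its underside.
- short_sheet: bystander: short grey plastic sheet 80 x 66 x 6, flat on the bench near the robot; too small for the job. Origin: centre of its underside.
- tape_roll: bystander: roll of paper tape, 84 across, 22 high, lying flat. Origin: centre of its underside.
- glue_bottle: bystander: white glue bottle with an orange cap, 60 across, 150 high, upright. Origin: centre of its underside.
There are look-alikes about, which are no part of the job. What is shaped like the next_panel but green is not meant.

How it is judged:
By the outcome, as a careful person would: the job done as asked, in the order asked, and still so for the second after the job is handed in, with the robot touching nothing.
It also fails if it takes over 56 s, if anything falls off the work surface, if the arm or the gripper's body presses on something with over 40 N, if the wrist force passes 120 N, or if a joint passes its speed limit or range.

ROBOT

A 7-joint arm with a two-finger parallel gripper is mounted at the origin on the work surface. World frame = base frame: x ahead of the robot, y to its left, z up, the work surface at z = 0. Lengths are in m, angles in rad, forces in N, time in s.
With the tool pointing down it reaches from about 0.4 to 0.85 m from the base axis. Payload 4.5 kg.
Tool frame: the origin (TCP) lies midway between the tips of the shut fingers; the grasp point (between the pads) lies 19 mm behind it; z points along the fingers, y is the line along which they close (so a half turn about z gives the same grasp; the last joint's range is limited). The gripper opens to 88 mm and grips with 3 to 60 N. Pads are 18 mm wide; open, the fingers measure 123 mm over their backs; the gripper's body (75 mm by 187 mm) begins 45 mm behind the grasp point.
Start: joints at [-1.311, 0.689, -0.195, 1.565, 0.157, 0.902, -0.215], TCP at [0.14, 0.609, 0.239] pointing down, gripper open.
Joint ranges: [-3.01, 3.01], [-0.46, 2.08], [-1.47, 1.51], [0.13, 2.56], [-1, 4.14], [0.04, 2.09], [-2.66, 2.66]. Speed limits (rad/s): [2.57, 2.57, 3.14, 3.14, 3.14, 3.14, 3.14].

INTERFACE

Orientations are given as a unit quaternion [x, y, z, w].
In Python, from plant import sensors, eyes, finish_job gives the robot as it stands.
- The arm moves only by the tool send_rows, never from a script. Its argument "rows" is text: rows parted by semicolons, each of 4 numbers parted by spaces: the shift along the tool's x, y, z normalised to -1 to 1, where 1 is 30 cm, then the turn about the tool's z normalised to -1 to 1, where 1 is 2 pi rad. A call has 1 to 10 rows; each row is the pose to reach, as a shift and turn from the pose commanded when the call began, along the tool's axes at that moment, turning the shorter way round; what a row does not reach only later rows make up. A row lasts 1/12 s, in which the tool goes at most 41.7 mm and 7.16 degrees, less where a joint would pass 70% of its speed; a pose out of reach is approached as far as the arm can. A call with a number of a shift or a turn outside -1 to 1 is refused whole. A call with a gripper value outside its range is refused whole. "jaw" is the closure, from -1 (fully open) to 1 (shut), set as the call begins (left out, the last holds). The fingers move at their own pace and stop on an object; "force" is the grip in N (left out, the last holds). Time passes only in rows, so rows that repeat a pose let the fingers close. It gives the time, the measured TCP pose, the force, the opening and the grip force at its end, in the units of the state.
- sensors.get_state(): the state, without advancing time (a new reading comes with each control period).
- eyes.snapshot(name): name is "side" or "top" or "wrist"; returns (picture, depth): 480x640x3 uint8, red, green, blue; 480x640 float32, m along the optical axis (not along the pixel's ray), 0 where there is no reading.
- eyes.calibration(name): a dict with "fov_y" (degrees; the focal length in pixels is half the picture's height over the tangent of half this angle, whatever the lens; pixels are square), "cx", "cy" (the principal point, pixels), "world_from_camera" (4x4, takes a point from camera to world coordinates). Camera axes: x right, y down, z forward; pixel columns grow to the right and rows downward; lengths in m; the calibration is good to about 2 mm. A picture is of the moment at which its call begins: read the wrist's pose just before it. calibration takes no time and is no camera call; for the wrist camera it gives the pose at the moment of the call.
- finish_job(): hands the job in; it is judged then, once.
The state is a dict: "clock": time; "q": joint angles; "qd": joint speeds; "joint_torque": joint torques, N m; "tool_pos": TCP position; "eef_rot": TCP orientation; "contact_force": force on the tool from outside, world axes, zero at the start; "moment": the same for the moment, N m; "opening": opening from 0.0 (shut) to 1.0 (fully open); "finger_force": force on a finger pad.
Only numpy, scipy, OpenCV 4.12 (cv2) and the standard library are available. Lean on these libraries where they do the work, as an engineer would, in place of code of your own. Each camera call takes 0.05 s, during which the arm holds its last target. There are 200 camera calls.

## Working session

There is one attempt and no reset: what is moved stays moved. The work goes in short steps, Python scripts to look and compute and a tool call to move; the robot and the scene stay as the last step left them, time stands still between calls to the robot, and variables do not carry over. Pictures are saved under pics/ and viewed, at most 10 in all, crops included, and the job is handed in when it is done.

Besides the shell and the picture viewer there is one more tool, called after "Request:" as a command line: name --argument value ..., lists and objects as JSON in quotes. send_rows: Moves the arm, as the interface text tells. Scaled input: -1 to 1 covers 30 cm each way for a shift and 2 pi rad each way for a turn. Its arguments: {"type":"object","properties":{"rows":{"type":"string"},"jaw":{"type":"number"},"force":{"type":"number"}},"required":["rows"]}

```bash
ls; mkdir -p pics
cat > h.py <<'E'
import numpy as np, cv2
from plant import sensors, eyes
def snap(n):
    c=eyes.calibration(n); p,d=eyes.snapshot(n); return p,d,c
def pts(d,c):
    f=240/np.tan(np.radians(c["fov_y"])/2); v,u=np.mgrid[0:480,0:640]
    P=np.stack([(u-c["cx"])/f*d,(v-c["cy"])/f*d,d,np.ones_like(d)],-1)
    return (P@np.array(c["world_from_camera"]).T)[...,:3]
E
python3 - <<'E'
from h import *
s=sensors.get_state(); print({k:np.round(v,3).tolist() for k,v in s.items()})
for n in("top","side"):
    p,d,c=snap(n); cv2.imwrite(f"pics/{n}0.png",p[...,::-1]); np.savez(f"{n}0.npz",p=p,d=d,X=pts(d,c))
    print(n,c["fov_y"],c["cx"],c["cy"],np.round(c["world_from_camera"],3).tolist())
E
```

```text
pics
{'clock': 0.0, 'q': [-1.311, 0.69, -0.194, 1.566, 0.157, 0.903, -0.215], 'qd': [0.002, 0.003, 0.001, -0.0, 0.0, -0.001, -0.0], 'joint_torque': [0.001, -52.756, -1.267, -15.343, -0.053, 0.006, 0.0], 'tool_pos': [0.14, 0.609, 0.238], 'eef_rot': [0.113, 0.994, -0.001, -0.0], 'contact_force': [0.451, -0.882, -0.34], 'moment': [0.049, 0.015, -0.003], 'finger_force': 0.0, 'opening': 0.999}
top 52.87983956509507 318.87892474104524 232.14045630778568 [[-0.025, -0.982, 0.187, 0.37], [-0.999, 0.021, -0.024, -0.037], [0.019, -0.187, -0.982, 1.108], [0.0, 0.0, 0.0, 1.0]]
side 56.53760394305102 318.0343605672189 239.9825588299385 [[0.73, -0.359, 0.582, 0.048], [-0.684, -0.362, 0.634, -0.606], [-0.017, -0.86, -0.51, 0.495], [0.0, 0.0, 0.0, 1.0]]
```

View pics/top0.png

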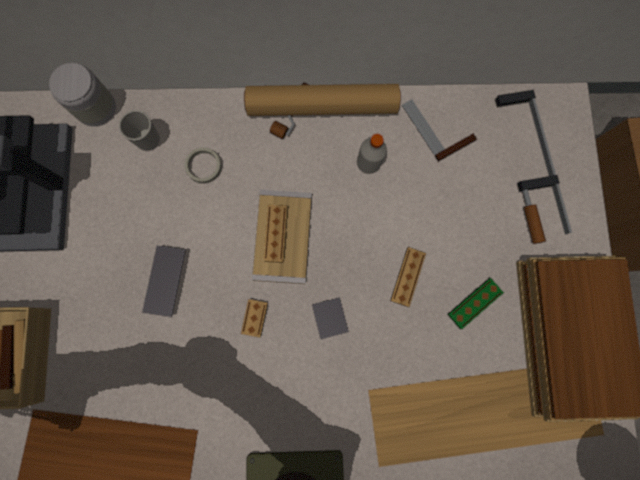

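View pics/side0.png

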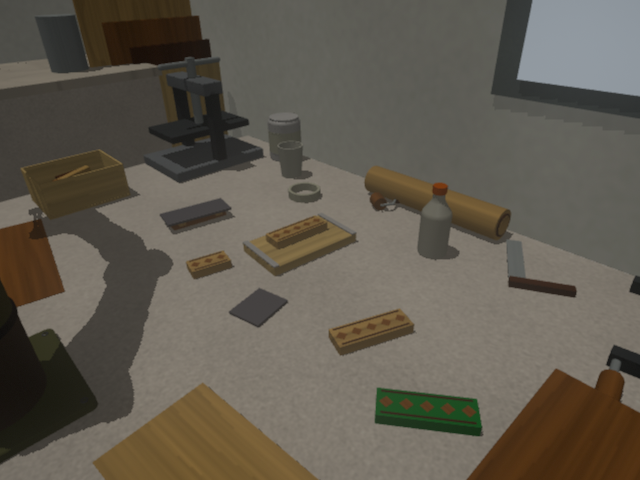

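The top view shows the sheet at about (165,280), the board with the lower panel at (276,233), and the next panel at (408,277). The green look-alike is at (475,303), and the short offcuts at (254,317) and (330,318). The side view agrees.

```bash
cat >> h.py <<'E'
def rect(X,mask,zc=None):
    """largest component of mask -> min area rect in world mm: centre, long, short, yaw(deg) of long axis"""
    n,l,st,_=cv2.connectedComponentsWithStats(mask.astype(np.uint8)); k=1+np.argmax(st[1:,4]); m=l==k
    P=X[m]; (c,(w,h),a)=cv2.minAreaRect((P[:,:2]*1000).astype(np.float32))
    if w<h: w,h,a=h,w,a+90
    return np.round([c[0],c[1],np.median(P[:,2])*1000,w,h,(a+90)%180-90],1), m.sum()
def cast(uv,c,z):
    f=240/np.tan(np.radians(c["fov_y"])/2); uv=np.atleast_2d(uv).astype(float); T=np.array(c["world_from_camera"])
    r=np.c_[(uv[:,0]-c["cx"])/f,(uv[:,1]-c["cy"])/f,np.ones(len(uv))]@T[:3,:3].T
    return T[:3,3]+r*((z-T[2,3])/r[:,2])[:,None]
E
python3 - <<'E'
from h import *
D=np.load("top0.npz");X=D["X"];z=X[...,2]
def box(u0,u1,v0,v1):
    m=np.zeros((480,640),bool);m[v0:v1,u0:u1]=1;return m
print("table",np.median(z[240:300,360:385]), z[240:300,360:385].std())
for n,b,lo,hi in [("sheet",(130,205,235,330),.019,.034),("lower",(245,320,185,290),.030,.046),("board",(240,325,180,295),.013,.06),("next",(380,435,235,315),.011,.03),("short",(235,275,290,345),.011,.03),("bottle",(350,395,120,180),.03,.2),("tape",(175,230,135,195),.012,.04)]:
    print(n,*rect(X,box(*b)&(z>lo)&(z<hi)))
E
```

```text
table 0.0003567296502517969 0.06993073137283659
sheet [473.5 286.5  26.7 151.7  67.5 -10. ] 2062
lower [574.4  37.4  38.5 131.2  44.3  -4.7] 1128
board [570.7  23.2  21.9 211.3 120.5  -5.1] 4765
next [ 470.4 -262.5   18.4  130.3   44.7  -20.7] 1132
short [386.3  87.5  18.5  77.8  44.7 -12.3] 718
bottle [ 743.8 -183.9  102.4   58.9   52.4   65.6] 801
tape [7.443e+02 2.076e+02 2.200e+01 8.290e+01 8.280e+01 2.000e-01] 430
```

```bash
cat >> h.py <<'E'
from scipy.spatial.transform import Rotation as Ro
def plan(x,y,z,yaw):
    """mm, deg (direction of tool x, mod 180) -> normalised row from the present pose"""
    s=sensors.get_state(); R=Ro.from_quat(s["eef_rot"]).as_matrix(); p=np.array(s["tool_pos"])
    d=R.T@(np.array([x,y,z])/1000-p); a=np.degrees(np.arctan2(R[1,0],R[0,0])); t=(yaw-a+90)%180-90
    print("t",round(s["clock"],2),"pos",np.round(p*1000,1),"yaw",round(a,2),"tilt",np.round(R[:,2],3),"row",np.round(d/.3,4),np.round(-t/360,4),"mm",np.round(np.linalg.norm(d)*1000))
E
python3 -c "
from h import *
plan(473.5,286.5,200,-10)"
```

```text
t 0.1 pos [139.9 608.6 238. ] yaw 167.07 tilt [-0.    -0.002 -1.   ] row [-1.3242 -0.7973  0.1281] -0.0081 mm 465.0
```

Request:
send_rows --rows "-0.09 -0.054 0 0;-0.18 -0.108 0 0;-0.27 -0.163 0 0;-0.36 -0.217 0 0;-0.45 -0.27 0 0;-0.54 -0.325 0 0;-0.63 -0.38 0 0;-0.72 -0.434 0 0;-0.81 -0.488 0 0;-0.9 -0.542 0 0" --jaw -1

```text
clock: 0.93
tool_pos: [0.3674, 0.3888, 0.2385]
eef_rot: [0.113, 0.994, -0.0, -0.0]
contact_force: [1.1, 0.9, 0.1]
opening: 1.0
finger_force: 0.0
```

Request:
send_rows --rows "-0.09 -0.054 0.03 -0.004;-0.18 -0.108 0.06 -0.008;-0.27 -0.163 0.09 -0.008;-0.35 -0.21 0.11 -0.008;-0.4 -0.24 0.12 -0.008;-0.424 -0.255 0.128 -0.008;-0.424 -0.255 0.128 -0.008;-0.424 -0.255 0.128 -0.008;-0.424 -0.255 0.128 -0.008"

```text
clock: 1.68
tool_pos: [0.4722, 0.2891, 0.2006]
eef_rot: [0.086, 0.996, 0.001, -0.0]
contact_force: [0.8, 0.6, -0.2]
opening: 0.997
finger_force: 0.0
```

Run:
```python
from h import *
p,d,c=snap("wrist"); cv2.imwrite("pics/w1.png",p[...,::-1]); X=pts(d,c);z=X[...,2]
print(rect(X,(z>.0225)&(z<.031)))
plan(473.5,286.5,60,-10)
```

```text
(array([473.8, 284.5,  24.5, 151.3,  66.1, -10.1]), np.int64(12012))
t 1.73 pos [472.2 289.1 200.6] yaw 170.12 tilt [-0.     0.001 -1.   ] row [-0.0062 -0.0085  0.4688] 0.0003 mm 141.0
```

View pics/w1.png

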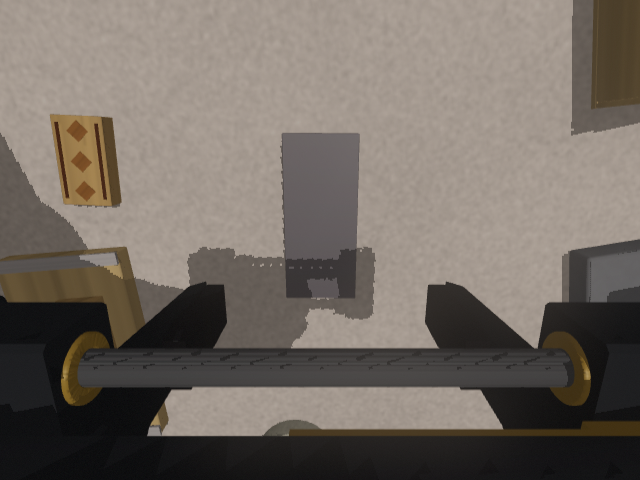

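The wrist view shows the sheet at (320,215), midway between the fingertips and aligned with them. I'll descend on it.

Request:
send_rows --rows "-0.006 -0.011 0.1 0;-0.006 -0.011 0.2 0;-0.006 -0.011 0.3 0;-0.006 -0.011 0.4 0;-0.006 -0.011 0.48 0;-0.006 -0.011 0.54 0;-0.006 -0.011 0.58 0;-0.006 -0.011 0.61 0;-0.006 -0.011 0.63 0;-0.006 -0.011 0.638 0"

```text
clock: 2.57
tool_pos: [0.4746, 0.2842, 0.0087]
eef_rot: [0.087, 0.996, 0.0, 0.0]
contact_force: [-0.4, -0.3, 1.3]
opening: 0.999
finger_force: 0.0
```

Request:
send_rows --rows "0 0 0 0;0 0 0 0;0 0 0 0;0 0 0 0;0 0 0 0;0 0 0 0;0 0 0 0;0 0 0 0;0 0 0 0;0 0 0 0" --jaw 1 --force 12

```text
clock: 3.4
tool_pos: [0.4752, 0.2839, 0.0096]
eef_rot: [0.088, 0.996, 0.0, 0.001]
contact_force: [-0.1, -0.1, 6.4]
opening: 0.751
finger_force: 12.0
```

Run:
```python
from h import *
plan(473.6,285.5,160,-10); print(sensors.get_state()["opening"]*88)
```

```text
t 3.4 pos [475.2 283.9   9.6] yaw 169.93 tilt [ 0.001  0.001 -1.   ] row [ 0.0058  0.0048 -0.5012] -0.0002 mm 150.0
66.04623400219435
```

Request:
send_rows --rows "0 0 -0.01 0;0 0 -0.03 0;0 0 -0.07 0;0 0 -0.13 0;0 0 -0.2 0;0 0 -0.27 0;0 0 -0.34 0;0 0 -0.4 0;0 0 -0.4 0;0 0 -0.4 0"

```text
clock: 4.23
tool_pos: [0.4752, 0.2839, 0.1302]
eef_rot: [0.088, 0.996, 0.001, 0.001]
contact_force: [0.4, 0.7, -0.7]
opening: 0.746
finger_force: 12.0
```

Run:
```python
from h import *
p,d,c=snap("wrist"); cv2.imwrite("pics/w2.png",p[...,::-1]); X=pts(d,c); np.savez("w2.npz",X=X,p=p)
p,d,c=snap("top"); X=pts(d,c); cv2.imwrite("pics/t2.png",p[...,::-1])
plan(574.4,37.4,140,-4.7); print(sensors.get_state()["opening"]*88)
```

```text
t 4.33 pos [474.2 283.2 128.5] yaw 169.95 tilt [-0.001 -0.001 -1.   ] row [-0.4719 -0.7484 -0.038 ] -0.0149 mm 266.0
65.46622640639312
```

View pics/w2.png

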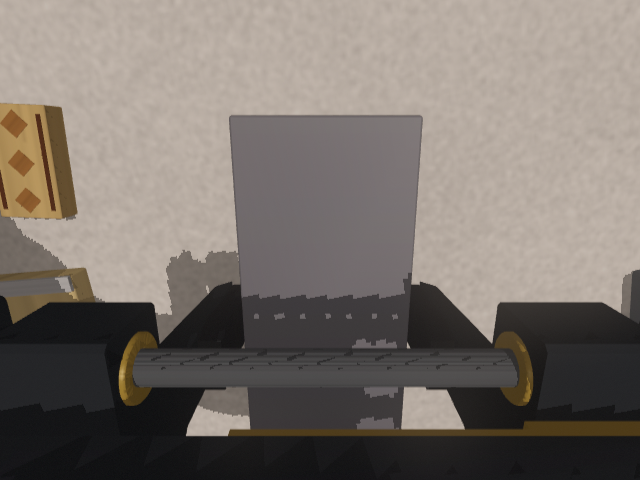

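The sheet is held at about (325,260). I'll check its pitch and centre in the tool frame.

```bash
cat >> h.py <<'E'
def held(X,p,v0,v1,u0,u1,tol=.004):
    P=X[v0:v1,u0:u1].reshape(-1,3); s=sensors.get_state(); R=Ro.from_quat(s["eef_rot"]).as_matrix()
    q=(P-np.array(s["tool_pos"]))@R*1000; return q
E
python3 - <<'E'
from h import *
X=np.load("w2.npz")["X"]; s=sensors.get_state(); R=Ro.from_quat(s["eef_rot"]).as_matrix()
q=(X-np.array(s["tool_pos"]))@R*1000
a=q[135:280,250:400].reshape(-1,3); A=np.c_[a[:,:2],np.ones(len(a))]; k=np.linalg.lstsq(A,a[:,2],rcond=None)[0]; print("plane",k,"pitch deg",np.degrees(k[:2]))
pl=q[...,0]*k[0]+q[...,1]*k[1]+k[2]; m=np.abs(q[...,2]-pl)<2.5; m[290:]=0
n,l,st,_=cv2.connectedComponentsWithStats(m.astype(np.uint8)); b=q[l==l[200,320]]
print("x",b[:,0].min(),b[:,0].max(),"y",b[:,1].min(),b[:,1].max())
c=cv2.minAreaRect(b[:,:2].astype(np.float32));print(c)
E
```

```text
plane [-5.53611405e-02 -1.49977808e-03 -1.44465124e+01] pitch deg [-3.1719597  -0.08593095]
x 12.550739081798769 76.2792485665061 y -32.12241049438115 34.1712545218175
((44.41877746582031, 1.0363311767578125), (63.70166015625, 66.29576873779297), 0.03308440372347832)
```

The sheet is pitched about 3° and centred within about 1 mm of the tool. I'll carry it over the board.

Request:
send_rows --rows "-0.02 -0.03 0 -0.001;-0.06 -0.1 0 -0.002;-0.12 -0.19 0 -0.004;-0.18 -0.29 0 -0.006;-0.24 -0.38 0 -0.008;-0.3 -0.48 0 -0.01;-0.36 -0.57 0 -0.012;-0.41 -0.65 0 -0.0145;-0.45 -0.715 0 -0.0145;-0.476 -0.756 0 -0.0145"

```text
clock: 5.17
tool_pos: [0.5757, 0.0301, 0.1275]
eef_rot: [0.044, 0.999, -0.001, -0.001]
contact_force: [0.2, -0.4, -0.9]
opening: 0.747
finger_force: 12.0
```

Request:
send_rows --rows "0 0 0.04 0;0 0 0.09 0;0 0 0.14 0;0 0 0.18 0;0 0 0.2 0;0 0 0.2 0;0 0 0.2 0;0 0 0.2 0"

```text
clock: 5.83
tool_pos: [0.5761, 0.0355, 0.0694]
eef_rot: [0.042, 0.999, 0.0, 0.0]
contact_force: [-0.3, 0.3, 0.7]
opening: 0.744
finger_force: 12.0
```

Run:
```python
from h import *
plan(575.2,35,29,-4.8)
p,d,c=snap("top"); p2,d2,c2=snap("side")
cv2.imwrite("pics/m3.png",np.hstack([p[150:330,180:380],p2[150:330,200:400]])[...,::-1].repeat(2,0).repeat(2,1)[:600,:800])
```

```text
t 5.83 pos [576.1  35.5  69.4] yaw 175.18 tilt [ 0.001  0.    -1.   ] row [ 0.003  -0.0019  0.1345] -0.0001 mm 40.0
```

View pics/m3.png

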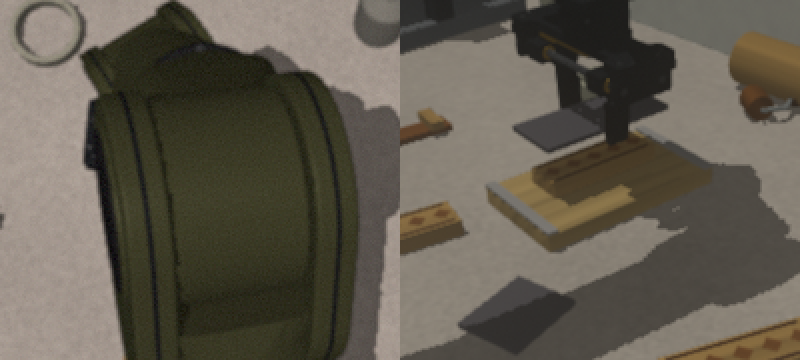

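The side crop shows the sheet held over the lower panel (about (590,125) over (590,165)). I'll lower it gently.

Request:
send_rows --rows "0 0 0.04 0;0 0 0.08 0;0 0 0.1 0;0 0 0.107 0;0 0 0.113 0;0 0 0.118 0;0 0 0.122 0;0 0 0.126 0;0 0 0.13 0;0 0 0.13 0"

```text
clock: 6.77
tool_pos: [0.5757, 0.0354, 0.0299]
eef_rot: [0.042, 0.999, 0.0, 0.0]
contact_force: [0.7, 0.6, -1.6]
opening: 0.748
finger_force: 12.0
```

Run:
```python
from h import *
p,d,c=snap("wrist"); X=pts(d,c); s=sensors.get_state(); R=Ro.from_quat(s["eef_rot"]).as_matrix()
q=(X-np.array(s["tool_pos"]))@R*1000
a=q[135:280,250:400].reshape(-1,3); A=np.c_[a[:,:2],np.ones(len(a))]; k=np.linalg.lstsq(A,a[:,2],rcond=None)[0]; print("plane",k)
plan(575.2,35,29,-4.8); print(s["contact_force"],s["moment"])
```

```text
plane [-4.48615297e-02  2.94601051e-04 -1.30517677e+01]
t 6.82 pos [575.7  35.4  30. ] yaw 175.17 tilt [ 0.  0. -1.] row [ 0.0017 -0.0015  0.0032] -0.0001 mm 1.0
[-0.83076475  0.24279616 -0.46560174] [0.01478018 0.02486188 0.00317132]
```

Request:
send_rows --rows "0 0 0.002 0;0 0 0.004 0;0 0 0.006 0;0 0 0.008 0;0 0 0.008 0;0 0 0.008 0"

```text
clock: 7.32
tool_pos: [0.5757, 0.0354, 0.0277]
eef_rot: [0.042, 0.999, 0.0, 0.0]
contact_force: [-0.7, -0.5, 2.2]
opening: 0.746
finger_force: 12.0
```

Run:
```python
from h import *
p,d,c=snap("wrist"); X=pts(d,c); s=sensors.get_state(); R=Ro.from_quat(s["eef_rot"]).as_matrix()
q=(X-np.array(s["tool_pos"]))@R*1000
a=q[135:280,250:400].reshape(-1,3); A=np.c_[a[:,:2],np.ones(len(a))]; k=np.linalg.lstsq(A,a[:,2],rcond=None)[0]; print("plane",k)
plan(575.2,35,29,-4.8); print(s["contact_force"],s["moment"])
```

```text
plane [-6.56060151e-02 -3.19432181e-05 -1.23804789e+01]
t 7.37 pos [575.8  35.4  27.7] yaw 175.16 tilt [ 0.  0. -1.] row [ 0.0018 -0.0015 -0.0043] -0.0001 mm 1.0
[-0.8304331   0.11262953  3.45091115] [ 0.01430312  0.17321977 -0.03978277]
```

Request:
send_rows --rows "0 0 0 0;0 0 0 0;0 0 0 0" --force 3

```text
clock: 7.62
tool_pos: [0.5758, 0.0354, 0.0277]
eef_rot: [0.042, 0.999, 0.0, 0.0]
contact_force: [-1.4, -0.7, 3.3]
opening: 0.749
finger_force: 3.0
```

Request:
send_rows --rows "0 0 0 0;0 0 0 0;0 0 0 0;0 0 0 0;0 0 0 0;0 0 0 0;0 0 0 0;0 0 0 0" --jaw -1

```text
clock: 8.28
tool_pos: [0.5757, 0.0354, 0.0275]
eef_rot: [0.042, 0.999, 0.0, 0.0]
contact_force: [-1.2, 0.1, 1.3]
opening: 1.001
finger_force: 0.0
```

Request:
send_rows --rows "0 0 -0.02 0;0 0 -0.05 0;0 0 -0.1 0;0 0 -0.18 0;0 0 -0.27 0;0 0 -0.36 0;0 0 -0.45 0;0 0 -0.54 0;0 0 -0.6 0;0 0 -0.6 0"

```text
clock: 9.12
tool_pos: [0.5781, 0.0359, 0.2124]
eef_rot: [0.042, 0.999, 0.001, 0.004]
contact_force: [0.2, 0.4, 0.5]
opening: 1.004
finger_force: 0.0
```

Run:
```python
from h import *
plan(470.4,-262.5,200,-20.7)
p,d,c=snap("wrist"); X=pts(d,c); z=X[...,2]; print(rect(X,(z>.037)&(z<.05))); cv2.imwrite("pics/w4.png",p[...,::-1])
```

```text
t 9.12 pos [578.1  35.9 212.4] yaw 175.14 tilt [ 0.008  0.001 -1.   ] row [ 0.2739 -1.0216  0.0372] 0.044 mm 317.0
(array([574.4,  35.7,  42.5, 151.6,  66.1,  -4.8]), np.int64(12720))
```

View pics/w4.png

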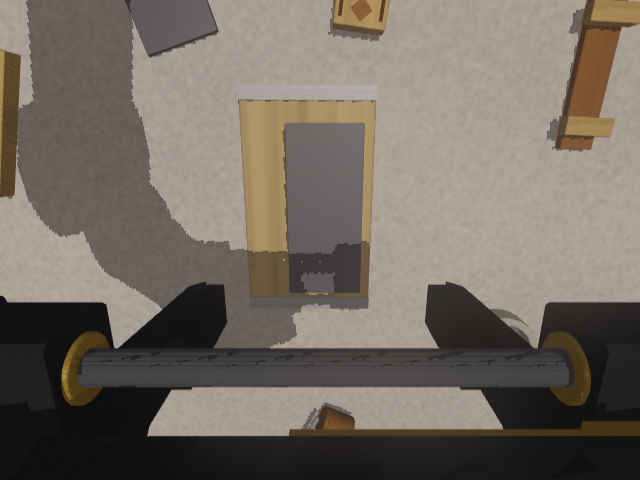

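The sheet lies flat at (325,210) with the panel hidden beneath it. Next I'll go to the next panel.

Request:
send_rows --rows "0.025 -0.095 0 0.004;0.06 -0.2 0 0.008;0.09 -0.32 0 0.014;0.12 -0.44 0 0.02;0.16 -0.56 0 0.027;0.19 -0.68 0 0.034;0.22 -0.8 0 0.04;0.25 -0.9 0.02 0.044;0.27 -0.96 0.03 0.044;0.274 -0.995 0.037 0.044"

```text
clock: 10.0
tool_pos: [0.4654, -0.2582, 0.195]
eef_rot: [0.182, 0.983, -0.001, -0.002]
contact_force: [-0.5, -0.7, -0.1]
opening: 0.999
finger_force: 0.0
```

Request:
send_rows --rows "0 -0.028 0 0;0 -0.028 0 0;0 -0.028 0 0;0 -0.028 0 0"

```text
clock: 10.33
tool_pos: [0.4667, -0.2611, 0.1965]
eef_rot: [0.178, 0.984, 0.001, 0.0]
contact_force: [0.2, -0.1, -0.1]
opening: 1.002
finger_force: 0.0
```

Run:
```python
from h import *
p,d,c=snap("wrist"); X=pts(d,c); z=X[...,2]; m=(z>.0125)&(z<.024); m[:, :180]=0; m[:,460:]=0; m[310:]=0;print(rect(X,m)); cv2.imwrite("pics/w5.png",p[...,::-1])
plan(470.4,-263.5,5.5,-20.7)
p,d,c=snap("top"); X=pts(d,c); z=X[...,2]
m=(z>.034)&(z<.054); m[:185]=0;m[290:]=0;m[:,:245]=0;m[:,320:]=0; print("sheet top",rect(X,m))
```

```text
(array([ 470.4, -265. ,   16.6,  129.4,   44. ,  -20.8]), np.int64(6676))
t 10.38 pos [ 466.7 -261.1  196.6] yaw 159.49 tilt [ 0.001  0.001 -1.   ] row [-0.0141 -0.0038  0.6369] 0.0005 mm 191.0
sheet top (array([574.4,  38.1,  44.7, 152.7,  66.3,  -4.8]), np.int64(1973))
```

View pics/w5.png

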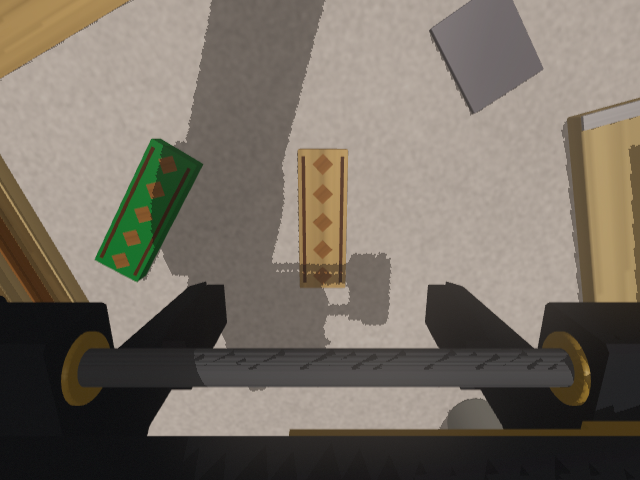

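The next panel is at (323,217), between the fingers and aligned. The green one at (150,210) is clear. Descending.

Request:
send_rows --rows "-0.016 -0.008 0.1 0;-0.016 -0.008 0.2 0;-0.016 -0.008 0.3 0;-0.016 -0.008 0.4 0;-0.016 -0.008 0.48 0;-0.016 -0.008 0.54 0;-0.016 -0.008 0.58 0;-0.016 -0.008 0.61 0;-0.016 -0.008 0.63 0;-0.016 -0.008 0.637 0"

```text
clock: 11.27
tool_pos: [0.4696, -0.2663, 0.0048]
eef_rot: [0.179, 0.984, 0.0, -0.0]
contact_force: [0.3, 0.0, 0.3]
opening: 1.004
finger_force: 0.0
```

```bash
python3 -c "
from h import *
plan(470.4,-265,5.5,-20.8)"
```

```text
t 11.27 pos [ 469.6 -266.3    4.8] yaw 159.38 tilt [-0.  0. -1.] row [-0.0011  0.0049 -0.0025] 0.0005 mm 2.0
```

Request:
send_rows --rows "-0.002 0.004 -0.004 0;-0.002 0.004 -0.004 0;-0.002 0.004 -0.004 0"

```text
clock: 11.52
tool_pos: [0.471, -0.2661, 0.0073]
eef_rot: [0.179, 0.984, -0.0, 0.001]
contact_force: [0.4, 0.5, 0.1]
opening: 0.998
finger_force: 0.0
```

Request:
send_rows --rows "0 0 0 0;0 0 0 0;0 0 0 0;0 0 0 0;0 0 0 0;0 0 0 0;0 0 0 0;0 0 0 0;0 0 0 0;0 0 0 0" --jaw 1 --force 25

```text
clock: 12.35
tool_pos: [0.4703, -0.266, 0.0065]
eef_rot: [0.179, 0.984, 0.0, -0.0]
contact_force: [0.3, 0.5, -0.4]
opening: 0.495
finger_force: 25.0
```

Request:
send_rows --rows "0 0 -0.01 0;0 0 -0.03 0;0 0 -0.07 0;0 0 -0.13 0;0 0 -0.2 0;0 0 -0.27 0;0 0 -0.34 0;0 0 -0.4 0;0 0 -0.4 0;0 0 -0.4 0"

```text
clock: 13.18
tool_pos: [0.4708, -0.2664, 0.128]
eef_rot: [0.18, 0.984, -0.0, 0.001]
contact_force: [-0.2, 0.6, -1.2]
opening: 0.497
finger_force: 25.0
```

Run:
```python
from h import *
s=sensors.get_state(); R=Ro.from_quat(s["eef_rot"]).as_matrix()
p,d,c=snap("wrist"); X=pts(d,c); cv2.imwrite("pics/w6.png",p[...,::-1])
q=(X-np.array(s["tool_pos"]))@R*1000; np.savez("w6.npz",q=q,p=p)
a=q[150:260,300:350].reshape(-1,3); A=np.c_[a[:,:2],np.ones(len(a))]; k=np.linalg.lstsq(A,a[:,2],rcond=None)[0]; print("plane",k)
pl=q[...,0]*k[0]+q[...,1]*k[1]+k[2]; m=np.abs(q[...,2]-pl)<2.5; m[280:]=0
n,l,st,_=cv2.connectedComponentsWithStats(m.astype(np.uint8)); b=q[l==l[200,325]]
print("x",b[:,0].min(),b[:,0].max()); print(cv2.minAreaRect(b[:,:2].astype(np.float32)))
print(s["opening"]*88)
plan(574.4,35,140,-4.75)
```

```text
plane [  0.05278495  -0.0234923  -11.68169018]
x 15.630235609062115 65.18179981122736
((40.406131744384766, 0.34798431396484375), (44.325103759765625, 49.55127716064453), 89.99932861328125)
43.76951112078213
t 13.23 pos [ 470.1 -266.1  126.9] yaw 159.31 tilt [ 0. -0. -1.] row [ 0.0293  1.0619 -0.0439] -0.0443 mm 319.0
```

View pics/w6.png

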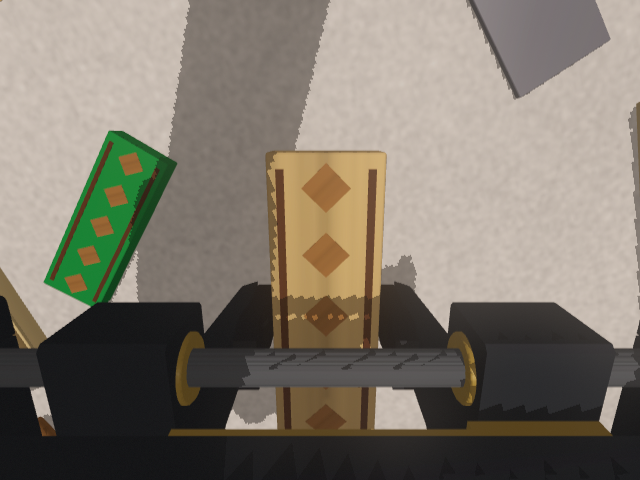

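The panel is held squarely at (326,250), with its end about 65 mm from the tool centre. I'll carry it over the stack.

Request:
send_rows --rows "0 0.03 -0.01 -0.002;0 0.1 -0.02 -0.005;0.005 0.2 -0.04 -0.009;0.01 0.32 -0.044 -0.014;0.015 0.45 -0.044 -0.02;0.018 0.58 -0.044 -0.026;0.02 0.71 -0.044 -0.032;0.025 0.82 -0.044 -0.038;0.027 0.92 -0.044 -0.044;0.03 1 -0.044 -0.044"

```text
clock: 14.07
tool_pos: [0.5676, 0.0223, 0.1388]
eef_rot: [0.039, 0.999, 0.001, -0.001]
contact_force: [-0.1, -0.0, -0.9]
opening: 0.496
finger_force: 25.0
```

```bash
python3 -c "
from h import *
plan(574.5,34.8,65,-4.75)"
```

```text
t 14.07 pos [567.6  22.3 138.8] yaw 175.5 tilt [-0.002  0.002 -1.   ] row [-0.02    0.0429  0.246 ] 0.0007 mm 75.0
```

Request:
send_rows --rows "-0.015 0.04 0.02 0;-0.015 0.04 0.06 0;-0.015 0.04 0.11 0;-0.015 0.04 0.16 0;-0.015 0.04 0.2 0;-0.015 0.04 0.23 0;-0.015 0.04 0.24 0;-0.015 0.04 0.24 0;-0.015 0.04 0.24 0;-0.015 0.04 0.24 0"

```text
clock: 14.9
tool_pos: [0.5738, 0.0294, 0.0683]
eef_rot: [0.042, 0.999, 0.0, 0.001]
contact_force: [-0.4, 0.5, -0.3]
opening: 0.494
finger_force: 25.0
```

```bash
python3 -c "
from h import *
snap('side')
plan(574.5,34.8,53,-4.75)"
```

```text
t 14.95 pos [573.8  29.5  68.4] yaw 175.15 tilt [ 0.001  0.    -1.   ] row [-0.0006  0.0178  0.0514] -0.0003 mm 16.0
```

Request:
send_rows --rows "-0.001 0.01 0 0;-0.001 0.018 0.01 0;-0.001 0.018 0.02 0;-0.001 0.018 0.03 0;-0.001 0.018 0.04 0;-0.001 0.018 0.045 0;-0.001 0.018 0.045 0;-0.001 0.018 0.045 0"

```text
clock: 15.62
tool_pos: [0.5739, 0.0347, 0.054]
eef_rot: [0.042, 0.999, -0.0, -0.0]
contact_force: [-0.4, 0.1, -0.8]
opening: 0.497
finger_force: 25.0
```

```bash
python3 -c "
from h import *
p,d,c=snap('side'); cv2.imwrite('pics/s7.png',cv2.resize(p[150:330,200:420],None,fx=3,fy=3,interpolation=2)[...,::-1])
plan(574.5,34.8,50.5,-4.75)"
```

```text
t 15.67 pos [574.1  34.7  54.2] yaw 175.16 tilt [-0.  0. -1.] row [-0.0014  0.0004  0.0122] -0.0003 mm 4.0
```

View pics/s7.png

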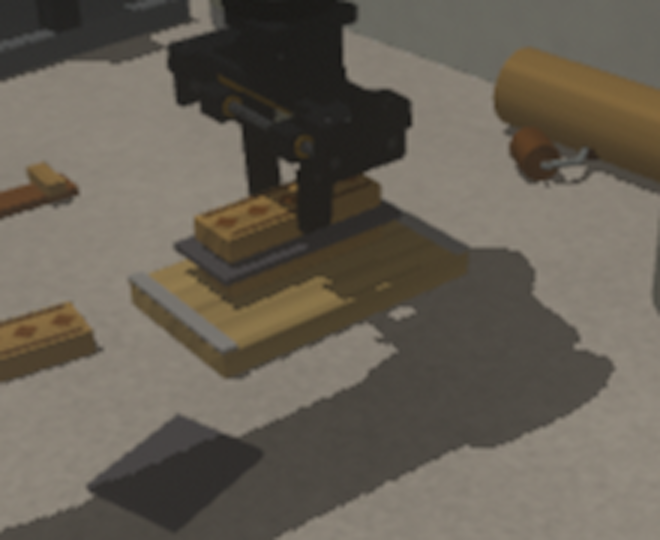

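The panel hovers level just over the sheet, at about (290,215). Setting it down slowly.

Request:
send_rows --rows "-0.001 0 0.002 0;-0.001 0 0.004 0;-0.001 0 0.006 0;-0.001 0 0.008 0;-0.001 0 0.01 0;-0.001 0 0.012 0;-0.001 0 0.012 0"

```text
clock: 16.25
tool_pos: [0.5743, 0.0348, 0.0505]
eef_rot: [0.042, 0.999, 0.0, -0.0]
contact_force: [0.1, 0.8, -0.9]
opening: 0.497
finger_force: 25.0
```

```bash
python3 -c "
from h import *
plan(574.5,34.8,49.7,-4.75);s=sensors.get_state();print(s['contact_force'],s['moment'])"
```

```text
t 16.25 pos [574.3  34.8  50.5] yaw 175.17 tilt [-0.  0. -1.] row [-0.0006  0.0002  0.0028] -0.0002 mm 1.0
[ 0.14967509  0.77465267 -0.85005137] [-0.00644546 -0.01318215  0.01751637]
```

Request:
send_rows --rows "0 0 0.0015 0;0 0 0.003 0;0 0 0.0045 0;0 0 0.005 0;0 0 0.005 0"

```text
clock: 16.67
tool_pos: [0.5744, 0.0348, 0.0504]
eef_rot: [0.042, 0.999, -0.0, 0.0]
contact_force: [-3.0, -1.0, 11.1]
opening: 0.496
finger_force: 25.0
```

Request:
send_rows --rows "0 0 -0.002 0;0 0 -0.003 0;0 0 -0.003 0"

```text
clock: 16.92
tool_pos: [0.5744, 0.0348, 0.0505]
eef_rot: [0.042, 0.999, -0.0, 0.0]
contact_force: [-1.9, -1.5, 6.6]
opening: 0.496
finger_force: 25.0
```

Request:
send_rows --rows "0 0 0 0;0 0 0 0;0 0 0 0;0 0 0 0" --force 3

```text
clock: 17.25
tool_pos: [0.5745, 0.0348, 0.0501]
eef_rot: [0.042, 0.999, 0.0, 0.0]
contact_force: [-0.1, -0.8, 4.5]
opening: 0.497
finger_force: 3.0
```

Request:
send_rows --rows "0 0 -0.001 0;0 0 -0.001 0;0 0 -0.001 0;0 0 -0.001 0;0 0 -0.001 0;0 0 -0.001 0;0 0 -0.001 0;0 0 -0.001 0" --jaw -1

```text
clock: 17.92
tool_pos: [0.5744, 0.0348, 0.0503]
eef_rot: [0.042, 0.999, 0.0, 0.0]
contact_force: [0.3, -0.5, -0.3]
opening: 1.002
finger_force: 0.0
```

Request:
send_rows --rows "0 0 -0.02 0;0 0 -0.05 0;0 0 -0.1 0;0 0 -0.18 0;0 0 -0.27 0;0 0 -0.36 0;0 0 -0.45 0;0 0 -0.5 0;0 0 -0.5 0;0 0 -0.5 0"

```text
clock: 18.75
tool_pos: [0.5747, 0.0347, 0.2015]
eef_rot: [0.042, 0.999, 0.0, 0.001]
contact_force: [0.3, -0.1, 0.4]
opening: 1.001
finger_force: 0.0
```

Request:
send_rows --rows "0 0.08 0 0;0 0.18 0 0;0 0.29 0 0;0 0.4 0 0;0 0.51 0 0;0 0.62 0 0;0 0.73 0 0;0 0.8 0 0;0 0.8 0 0;0 0.8 0 0"

```text
clock: 19.58
tool_pos: [0.5932, 0.275, 0.1986]
eef_rot: [0.041, 0.999, -0.001, -0.001]
contact_force: [-1.5, 0.3, -0.9]
opening: 1.0
finger_force: 0.0
```

Run:
```python
from h import *
p,d,c=snap("top"); X=pts(d,c); z=X[...,2]
b=np.zeros((480,640),bool); b[180:295,235:325]=1
print("sheet",rect(X,b&(z>.034)&(z<.07))); print("next",rect(X,b&(z>.055)&(z<.07))); print("board",rect(X,b&(z>.013)&(z<.07)))
z0=np.load("top0.npz")["X"][...,2]
p2,d2,c2=snap("side"); cv2.imwrite("pics/f8.png",np.hstack([cv2.resize(p[170:310,210:360],(400,373)),cv2.resize(p2[180:290,220:360],(475,373))])[:,:800,::-1]); plan(574,35,200,-5)
```

```text
sheet (array([574.4,  38.2,  60.7, 152.7,  66.4,  -4.8]), np.int64(1973))
next (array([573.8,  37.2,  62.7, 130.6,  44.3,  -4.8]), np.int64(1173))
board (array([570.8,  22.9,  23.7, 211.3, 119.9,  -5.1]), np.int64(4762))
t 19.68 pos [594.3 271.7 199.1] yaw 175.08 tilt [-0.002 -0.003 -1.   ] row [-1.000e-04 -7.919e-01 -7.000e-04] 0.0002 mm 238.0
```

View pics/f8.png

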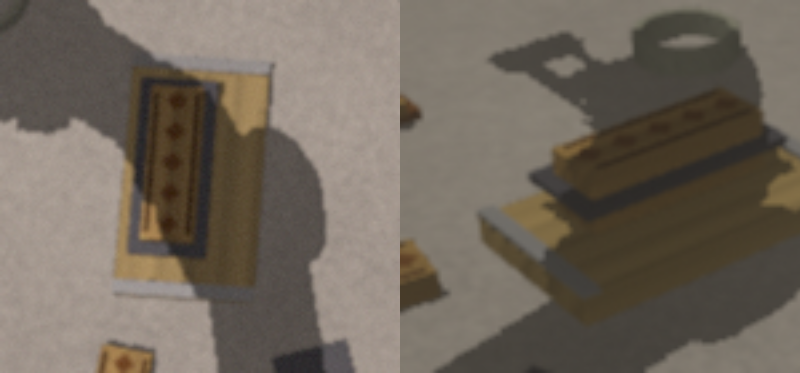

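The stack is square and level: the panel's top-view centre is (573.8, 37.2), against (574.4, 37.4) for the lower panel before. In the crop, the inlaid panel at (172,165) lies wholly on the sheet. Handing in.

```bash
python3 -c "
from plant import finish_job
print(finish_job())"
```

```text
the job is handed in; nothing more can be done
None
```

The stack is made up and handed in at about 20 s. The release sheet covers the lower panel, and the next panel lies face up on it, within about 1 mm of where the top camera first measured the lower panel.

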